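# Hold the new cell ready over the wall clock's battery bay

## Robot

A 6-joint arm with a two-finger parallel gripper is mounted at the origin on the work surface; the furniture and walls round the work are solid. World frame = base frame: x ahead of the robot, y to its left, z up, the work surface at z = 0. Lengths are in m, angles in rad, forces in N, time in s.
With the tool pointing down it reaches from about 0.325 to 0.775 m from the base axis. Payload 9.3 kg.
Tool frame: the origin (TCP) lies midway between the tips of the shut fingers; the grasp point (between the pads) lies 19 mm behind it; z points along the fingers, y is the line along which they close (so a half turn about z gives the same grasp; the last joint's range is limited). The gripper opens to 85 mm and grips with 20 to 120 N. Pads are 22 mm wide; open, the fingers measure 114 mm over their backs; the gripper's body (76 mm by 85 mm) begins 54 mm behind the grasp point. The pads swing forward as they close: fully open they stand 13 mm farther back than shut.
Start: joints at [1.057, 0.259, 0.021, 1.334, 0, 1.418], TCP at [0.194, 0.515, 0.231] pointing down, gripper open.
Joint ranges: [-3.04, 3.04], [-0.91, 1.82], [-1.04, 1.36], [-1.92, 1.95], [-1.52, 1.45], [-3.14, 3.14]. Speed limits (rad/s): [2.22, 2.22, 2.79, 3.14, 3.14, 3.14].

## Interface

Orientations are given as a unit quaternion [x, y, z, w].
In Python, from plant import bot, status, optics, job gives the robot as it stands. Calls block until the motion is done:
- bot.move_ptp(position, orientation): joint-space move of the TCP to a pose.
- bot.servo_line(position, v=0.15, rotation=None, stop_force=None): straight line of the TCP; rotation=None keeps the orientation; v is the mean speed in m/s. With stop_force (N) it stops when the force on the tool has changed by that much, and returns True; else False.
- bot.set_joints(angles): joint-space move.
- bot.gripper_to(opening, effort=None): finger opening in m; effort is the grip in N (None keeps the last); returns when the fingers have stopped.
- bot.hold(seconds).
- bot.ik(position, orientation): joint angles nearest the present ones, or None.
- status.get_state(): the state.
- optics.snapshot(name): name is "side" or "top"; returns the picture (480x640x3 uint8, red, green, blue); there is no depth.
- optics.camera_info(name): a dict with "intrinsics" (3x3 intrinsics, pixels), "rvec" (rotation vector, rad) and "tvec" (3), from world to camera coordinates, as OpenCV has them. Camera axes: x right, y down, z forward; pixel columns grow to the right and rows downward; lengths in m; the calibration is good to about 2 mm. A picture is of the moment at which its call begins. camera_info takes no time and is no camera call.
A pose or a line that the arm cannot do raises bot.MotionError and nothing moves.
- job.finish_job(): hands the job in; it is judged then, once.
The state is a dict: "time": time; "joint_pos": joint angles; "dq": joint speeds; "tau": joint torques, N m; "position": TCP position; "eef_rot": TCP orientation; "ft_force": force on the tool from outside, world axes, zero at the start; "moment": the same for the moment, N m; "grip_width": finger opening in m; "grip_force": force on a finger pad.
Only numpy, scipy, OpenCV 4.12 (cv2) and the standard library are available. Lean on these libraries where they do the work, as an engineer would, in place of code of your own. Each camera call takes 0.05 s, during which the arm holds its last target. There are 200 camera calls.

## Task

The wall clock lies on its face with its battery bay open: pick the battery out of the desk tray, leave the other things in the tray, and carry it across to the clock without knocking the stapler, the mug or the spray bottle that stand between them. Stop with it hovering about a centimetre above the bay, level and lined up the way it will lie in there, its red nub (+) end towards the brass tab and its white flat end towards the coil spring, and let nothing touch the clock, which must not start before its time. Finish there, still holding the battery in the gripper: I will press it home myself on the hour signal.

Things in the scene. Friction and masses are not known exactly. Their poses are not given: they have to be found in the camera images.
- battery: AA cell lying flat in the desk tray, 15 mm thick, 50 mm long, 16 to 33 g. Its red end carries the small nub: the + end, at -y. Its white end is flat: the - end, at +y. Origin at the middle of its underside; its y axis runs along the cell, z is up as it lies. Take it from above across its thickness, near its middle.
- battery_center (a point): The centre of the cell, 7.5 mm above the middle of its underside; axes as the battery's.
- battery_plus (a point): Centre of the cell's nub (+) end, 25 mm from its centre.
- clock: White round wall clock lying loose on its face: 230 mm across, rim 34 mm high, recessed grey back 24 mm above the desk. Origin mid underside, z up. On the back sits the black movement, 58 (x) by 60 mm (y), top 40 mm above the desk (its lid and white setting wheel, on the +x half, 2.5 mm higher); the open battery bay runs along y in its -x side. Steel hanger plate near the rim at +x.
- bay (a point): Middle of the battery bay's open mouth (top of its walls), 40 mm above the desk. Bay 17 mm wide (x), 55 mm long (y), 14 mm deep, z up. + end at +y: brass tab folded over the end wall, small red cross beside it. - end at -y: steel coil spring, small white bar beside it. The battery's centre is wanted above this point, its length along y, nub (+) end towards +y.
- tray: Grey open desk tray fixed to the desk, 160 mm (x) by 250 mm (y), walls 4 mm thick, 35 mm high with the lip, floor 4 mm above the desk. Origin mid underside, z up. Battery, eraser and USB stick lie in a row along y in its -x half (nearer the robot), some 80 mm apart, in any order; pen, pencil and binder clip in the +x half.
- eraser: Eraser in a blue and white card sleeve in the tray, 22 x 55 x 12 mm, length along its y; origin at the middle of its underside.
- usb_stick: Black USB stick with a silver plug in the tray, 18 x 51 x 8 mm, length along its y; origin at the middle of its underside.
- pen_blue: Blue ballpoint pen in the tray, 11 x 142 x 12 mm, length along its y; origin at the middle of its underside.
- pencil: Slim orange-red pen-like pencil in the tray, 9 x 160 x 10 mm, length along its y; origin at the middle of its underside.
- clip: Black fold-back binder clip standing in the tray, 23 x 41 x 36 mm; origin at the middle of its underside.
- stapler: Grey heavy-duty stapler, a bystander standing on the desk between tray and clock: 302 mm long (its y, which points roughly along the world's -x), 96 mm wide, 130 mm high. Origin at the middle of its underside.
- mug: White mug, a bystander standing on the desk near the robot: 82 mm across, 118 mm with its handle, 93 mm high. Origin at the middle of its underside.
- spray_bottle: Small white pump spray bottle with a blue band, a bystander standing beyond the stapler: 44 mm across, 139 mm high. Origin at the middle of its underside.

How it is judged:
By the outcome, as a careful person would: the job done as asked, in the order asked, and still so for the second after the job is handed in, while the arm keeps its last pose, push and grip.
It also fails if it takes over 42 s, if anything falls off the work surface, if the arm or the gripper's body presses on something with over 40 N, if the wrist force passes 120 N, or if a joint passes its speed limit or range.

## Working session

There is one attempt and no reset: what is moved stays moved. The work goes in short steps, each a Python script; the robot and the scene stay as the last script left them, time stands still between calls to the robot, and variables do not carry over. Pictures are saved under pics/ and viewed, at most 10 in all, crops included, and the job is handed in when it is done.

```bash
ls; mkdir -p pics; python3 - <<'E'
from plant import bot,status,optics,job
import cv2,numpy as np
for n in("top","side"):
    im=optics.snapshot(n); cv2.imwrite(f"pics/{n}0.png",im[:,:,::-1])
    c=optics.camera_info(n); R=cv2.Rodrigues(np.array(c["rvec"]))[0]; print(n,np.array(c["intrinsics"]).tolist(),(-R.T@np.ravel(c["tvec"])).round(3),R.round(3).tolist())
s=status.get_state();print(s)
E
```

```text
pics
top [[495.94092343387643, 0.0, 322.74699550128423], [0.0, 495.94092343387643, 237.552325414487], [0.0, 0.0, 1.0]] [ 0.377 -0.013  1.069] [[0.079, -0.997, 0.005], [-0.974, -0.078, -0.214], [0.214, 0.012, -0.977]]
side [[455.6744490833626, 0.0, 322.01027663442414], [0.0, 455.6744490833626, 234.3182079172543], [0.0, 0.0, 1.0]] [ 0.137 -0.773  0.703] [[0.857, -0.515, -0.02], [-0.316, -0.495, -0.81], [0.407, 0.7, -0.587]]
{'time': 0.1, 'joint_pos': array([ 1.05742633e+00,  2.59145749e-01,  2.08300280e-02,  1.33368692e+00,
       -3.96205184e-06,  1.41819420e+00]), 'dq': array([-7.55850513e-04, -4.33518315e-04,  3.77878149e-03,  7.00875566e-05,
       -4.87703249e-04,  3.05271054e-04]), 'tau': array([ 5.06207318e-03, -5.56693447e+01,  3.45070124e+01,  1.16436370e-02,
       -1.64046560e-04, -1.43785468e-05]), 'position': array([0.19402894, 0.51437248, 0.23071826]), 'eef_rot': array([ 1.79407260e-01,  9.83774706e-01, -5.70671275e-04, -1.95278876e-04]), 'ft_force': array([-0.70274001, -0.18176322, -1.41789635]), 'moment': array([ 0.01033397,  0.00902154, -0.03309344]), 'grip_force': 0.0, 'grip_width': 0.08557257091767242}
```

View pics/top0.png

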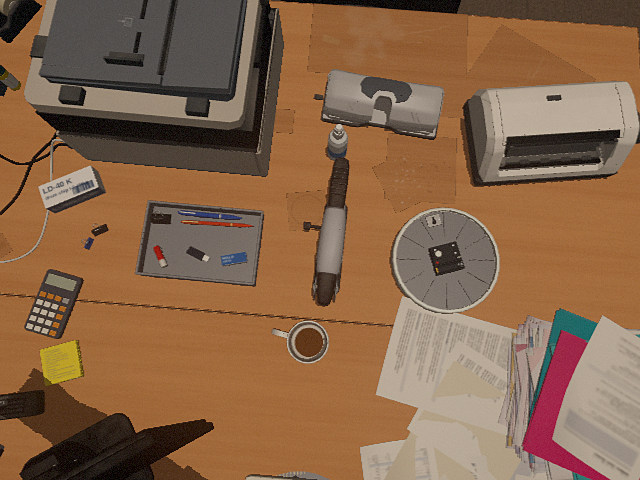

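View pics/side0.png

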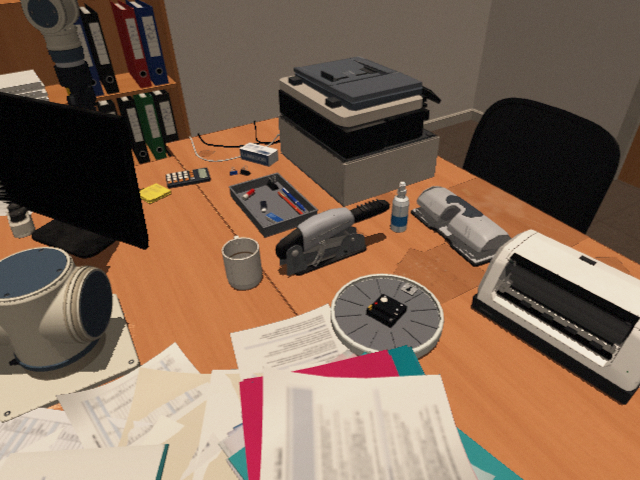

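Top view: battery at about (160,257), red end up-left; USB (198,254); eraser (233,259); clock at (445,260) with its movement at (446,258). Stapler, mug and bottle stand between tray and clock. Next, zoom in on both places and compute positions.

```bash
cat > h.py <<'E'
import numpy as np,cv2
from plant import bot,status,optics,job
def cam(n):
    c=optics.camera_info(n); return np.array(c["intrinsics"]),cv2.Rodrigues(np.array(c["rvec"]))[0],np.ravel(c["tvec"])
def ray(n,u,v,z):
    K,R,t=cam(n); o=-R.T@t; d=R.T@np.linalg.inv(K)@[u,v,1]; return o+d*(z-o[2])/d[2]
def proj(n,p):
    K,R,t=cam(n); q=K@(R@np.array(p)+t); return q[:2]/q[2]
def tri(uv1,uv2):
    P=[K@np.c_[R,t] for K,R,t in (cam("top"),cam("side"))]
    X=cv2.triangulatePoints(P[0],P[1],np.array(uv1,float),np.array(uv2,float)).ravel(); return X[:3]/X[3]
E
python3 - <<'E'
from h import *
t=cv2.imread("pics/top0.png"); s=cv2.imread("pics/side0.png")
z=lambda im,x,y,w,h:cv2.resize(im[y:y+h,x:x+w],(400,300),interpolation=cv2.INTER_CUBIC)
a=np.vstack([np.hstack([z(t,140,225,60,45),z(t,420,230,60,45)]),np.hstack([z(s,220,165,80,60),z(s,350,285,60,45)])])
cv2.imwrite("pics/z0.png",a)
hsv=cv2.cvtColor(t,cv2.COLOR_BGR2HSV)
for n,p in dict(tcp=(.194,.515,.23),base=(0,0,0)).items(): print(n,proj("top",p),proj("side",p))
for n,u,v,h in [("tray",147,201,.035),("tray",265,208,.035),("tray",257,285,.035),("tray",137,274,.035),("batt",160,257,.012),("stap front",325,300,.06),("stapback",340,160,.12),("mug",308,342,.09),("bottle",339,128,.139),("clock",445,260,.034),("mv",446,258,.04),("monitor r",213,422,.4),("monitor",25,475,.4),("printer",270,170,.2)]:
    print(n,ray("top",u,v,h).round(3))
E
```

```text
tcp [-20.48405362 436.97515043] [ 92.98021705 131.09998197]
base [298.16911038 543.55332497] [ 67.83630919 350.85083088]
tray [0.654 0.386 0.035]
tray [0.658 0.129 0.035]
tray [0.491 0.129 0.035]
tray [0.494 0.382 0.035]
batt [0.537 0.347 0.012]
stap front [ 0.469 -0.015  0.06 ]
stapback [ 0.748 -0.023  0.12 ]
mug [0.383 0.011 0.09 ]
bottle [ 0.809 -0.016  0.139]
clock [ 0.576 -0.262  0.034]
mv [ 0.579 -0.263  0.04 ]
monitor r [0.272 0.116 0.4  ]
monitor [0.191 0.342 0.4  ]
printer [0.687 0.105 0.2  ]
```

View pics/z0.png

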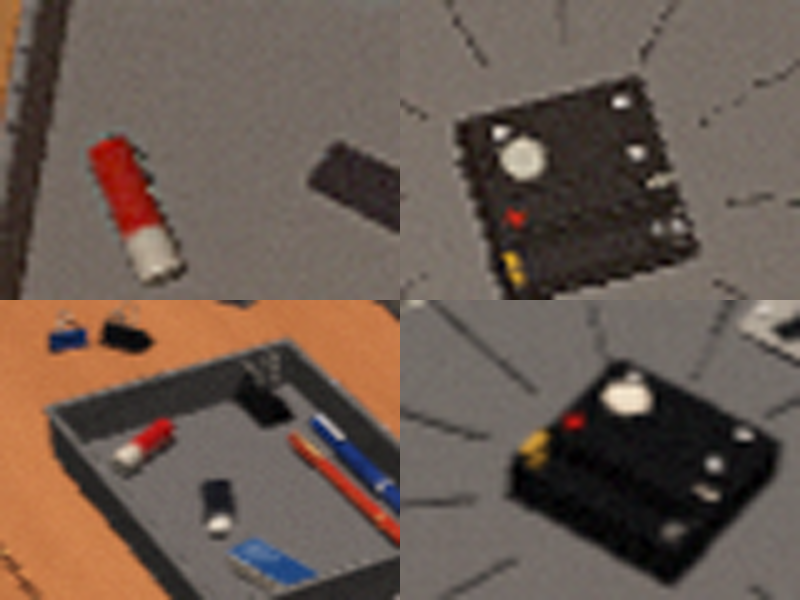

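The zooms show: battery nub end top-left, flat white end lower-right. Clock bay lies on the near side, brass tab (+) at crop (512,268), on the image left, i.e. +y. Now I'll measure precisely and check the monitor, which is an obstacle near the start pose.

```bash
python3 - <<'E'
from h import *
t=cv2.imread("pics/top0.png"); hsv=cv2.cvtColor(t,cv2.COLOR_BGR2HSV)
print("mon top R",tri((213,422),(130,127)),"bot",tri((213,422),(147,243)))
for z in (.2,.3,.4,.45,.5): print(z,ray("top",213,422,z).round(3),ray("top",25,475,z).round(3),ray("side",130,127,z).round(3),ray("side",2,95,z).round(3))
# battery
R=(slice(235,270),slice(145,180)); 
red=np.zeros(t.shape[:2],bool); wh=red.copy()
H,S,V=cv2.split(hsv)
red[R]=(((H<8)|(H>172))&(S>150)&(V>90))[R]; 
tray=np.median(V[245:250,170:180]); print("trayV",tray)
wh[R]=((V>tray+35)&(S<80))[R]; wh[:,:150]=0
f=lambda m:(np.argwhere(m).mean(0)[::-1],m.sum())
print(f(red),f(wh))
m=red|wh; p=np.array([ray("top",u,v,.004+.0085) for v,u in np.argwhere(m)])[:,:2]
(c,sz,a)=cv2.minAreaRect((p*1e4).astype(np.float32)); print("batt rect",np.array(c)/1e4,np.array(sz)/1e4,a)
pr=ray("top",*f(red)[0],.0125);pw=ray("top",*f(wh)[0],.0125); d=pr-pw; print("batt dir(+)",np.degrees(np.arctan2(d[1],d[0])))
# movement: dark blob
m=np.zeros(t.shape[:2],np.uint8); m[235:285,422:472]=(V[235:285,422:472]<62)*255
m=cv2.morphologyEx(m,cv2.MORPH_CLOSE,np.ones((7,7))); m=cv2.morphologyEx(m,cv2.MORPH_OPEN,np.ones((5,5)))
cs=max(cv2.findContours(m,0,1)[0],key=cv2.contourArea)
w=np.array([ray("top",*q[0],.040)[:2] for q in cs]); c,sz,a=cv2.minAreaRect((w*1e4).astype(np.float32)); print("mv",np.array(c)/1e4,np.array(sz)/1e4,a)
for n,cx,cy,h in [("tab",512,268,.041),("tabcross",515,217,.04),("wheel",522,158,.0425),("spring",670,227,.036),("bar",658,182,.04)]:
    print(n,ray("top",420+(cx-400)*60/400-.4,230+cy*45/300-.4,h).round(4))
for n,cx,cy,h in [("tab",535,445,.041),("cross",573,421,.04),("spring",673,530,.036),("bar",706,492,.04)]:
    print("side",n,ray("side",350+(cx-400)*60/400-.4,285+(cy-300)*45/300-.4,h).round(4))
for nm,k,box in [("red",lambda h,s,v:((h<8)|(h>172))&(s>150)&(v>90),0)]:
    s=cv2.imread("pics/side0.png"); h,ss,v=cv2.split(cv2.cvtColor(s,cv2.COLOR_BGR2HSV)); mm=np.zeros_like(h,bool); mm[185:200,238:258]=k(h,ss,v)[185:200,238:258]
    c=f(mm); print("side red",c,ray("side",*c[0],.0125), "top red",pr, "white",pw)
# kinematics samples
st=status.get_state(); print(st["eef_rot"])
from scipy.spatial.transform import Rotation as Ro
for x,y,z in [(.5,0,.1),(.5,0,.3),(.5,0,.45),(.7,0,.1),(.35,0,.3),(.35,0,.45),(.194,.515,.4),(.194,.515,.5)]:
    q=bot.ik([x,y,z],st["eef_rot"]); print(x,y,z,None if q is None else np.round(q,3))
E
```

```text
mon top R [0.25489783 0.12479399 0.36416709] bot [0.2166114  0.18137577 0.06324284]
0.2 [0.241 0.154 0.2  ] [0.136 0.448 0.2  ] [0.293 0.568 0.2  ] [-0.016  1.104  0.2  ]
0.3 [0.256 0.135 0.3  ] [0.164 0.395 0.3  ] [0.262 0.301 0.3  ] [0.015 0.731 0.3  ]
0.4 [0.272 0.116 0.4  ] [0.191 0.342 0.4  ] [0.231 0.034 0.4  ] [0.045 0.357 0.4  ]
0.45 [0.28  0.106 0.45 ] [0.205 0.315 0.45 ] [ 0.215 -0.099  0.45 ] [0.06  0.171 0.45 ]
0.5 [0.288 0.097 0.5  ] [0.219 0.288 0.5  ] [ 0.2   -0.232  0.5  ] [ 0.075 -0.016  0.5  ]
trayV 115.0
(array([158.23529412, 252.52941176]), np.int64(85)) (array([162.0625 , 262.34375]), np.int64(32))
batt rect [0.54049844 0.34874863] [0.04728703 0.0126287 ] 31.36124610900879
batt dir(+) 28.932503358250003
mv [ 0.57844468 -0.26237876] [0.06066093 0.0635467 ] 19.19408416748047
tab [ 0.5519 -0.243   0.041 ]
tabcross [ 0.5684 -0.2437  0.04  ]
wheel [ 0.587  -0.2448  0.0425]
spring [ 0.5699 -0.2936  0.036 ]
bar [ 0.5833 -0.2885  0.04  ]
side tab [ 0.5492 -0.249   0.041 ]
side cross [ 0.5657 -0.246   0.04  ]
side spring [ 0.5662 -0.2954  0.036 ]
side bar [ 0.5814 -0.2912  0.04  ]
side red (array([250.37037037, 191.51851852]), np.int64(27)) [0.54714987 0.35252426 0.0125    ] top red [0.54667001 0.35239277 0.0125    ] white [0.52600839 0.34097164 0.0125    ]
[ 1.79407260e-01  9.83774706e-01 -5.70671275e-04 -1.95278876e-04]
0.5 0 0.1 [-0.167  0.252 -0.338  0.981 -0.001  0.193]
0.5 0 0.3 [-1.670e-01  1.610e-01  6.700e-02  1.477e+00 -1.000e-03  1.930e-01]
0.5 0 0.45 [-1.670e-01  2.100e-01  5.140e-01  1.875e+00 -1.000e-03  1.930e-01]
0.7 0 0.1 [-1.190e-01  5.700e-01  1.820e-01  1.184e+00 -1.000e-03  2.420e-01]
0.35 0 0.3 [-2.400e-01 -1.010e-01 -2.070e-01  1.466e+00 -1.000e-03  1.210e-01]
0.35 0 0.45 [-2.400e-01 -6.100e-02  2.110e-01  1.843e+00 -1.000e-03  1.210e-01]
0.194 0.515 0.4 [ 1.058  0.276  0.473  1.768 -0.     1.419]
0.194 0.515 0.5 None
```

```bash
cat >> h.py <<'E'
from scipy.spatial.transform import Rotation as Ro
def down(deg): # tool z down, tool y (closing line) at world angle deg
    a=np.radians(deg); y=np.array([np.cos(a),np.sin(a),0]); z=np.array([0,0,-1.]); return Ro.from_matrix(np.c_[np.cross(y,z),y,z]).as_quat()
def shot(n,f,x,y,w,h,W=800,H=600):
    im=optics.snapshot(n)[:,:,::-1]; cv2.imwrite("pics/"+f+"_full.png",im); return cv2.resize(im[y:y+h,x:x+w],(W,H),interpolation=cv2.INTER_CUBIC)
E
python3 - <<'E'
from h import *
print("wall floor edge",ray("top",145.2,255,.004),"lip in",ray("top",141.3,255,.035))
P=np.array([.540,.3487]); ax=np.array([np.cos(np.radians(30)),.5])
P=P-.003*ax
Q=P+np.array([.5,-.866])*.003
q=bot.ik([*Q,.12],down(120)); print(q, [None if (b:=bot.ik([.5613,-.2705,z],down(199.5))) is None else b.round(2) for z in(.03,.1,.25,.3)])
bot.move_ptp([*Q,.12],down(120)); bot.gripper_to(.027,40)
bot.servo_line([*Q,.06])
s=status.get_state(); print(s["time"],s["position"],s["grip_width"],s["ft_force"])
a=shot("top","g1",130,215,80,60,400,300); b=shot("side","g1",215,140,80,60,400,300)
cv2.imwrite("pics/g1.png",np.hstack([a,b]))
E
```

```text
wall floor edge [0.54035306 0.38278092 0.004     ] lip in [0.53493926 0.37946381 0.035     ]
[ 0.43785521  0.45782063  0.03805188  1.15102757  0.         -0.08574357] [array([-0.58,  0.5 , -0.14,  0.93,  0.  , -2.49]), array([-0.58,  0.44, -0.04,  1.09,  0.  , -2.49]), array([-0.58,  0.38,  0.25,  1.44,  0.  , -2.49]), array([-0.58,  0.38,  0.38,  1.56,  0.  , -2.49])]
2.725 [0.53915226 0.3446637  0.06040208] 0.026992145531485386 [-0.3853225   0.21690479 -0.14575493]
```

View pics/g1.png

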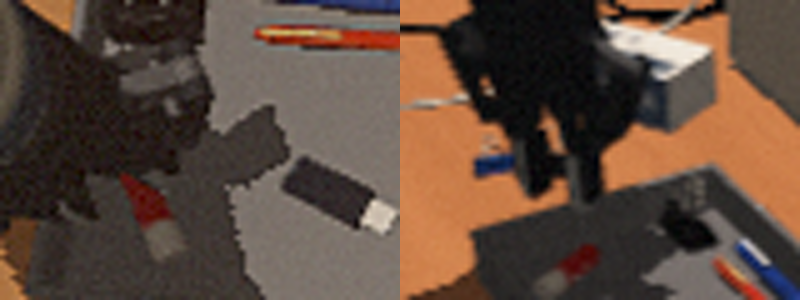

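The gripper hovers over the battery, fingers straddling it and clear of the tray wall. I'll descend and grip.

```bash
python3 - <<'E'
from h import *
s=status.get_state(); Q=np.array(s["position"][:2]); n=np.array([-.5,.866])
print("stop",bot.servo_line([*Q,.0075],v=.06,stop_force=4))
print(status.get_state()["position"])
bot.gripper_to(.0205); C=Q+n*.0028
bot.servo_line([*C,.0075],v=.03,stop_force=6)
bot.gripper_to(.008,40); s=status.get_state(); print(s["position"],s["grip_width"],s["grip_force"],s["ft_force"])
bot.servo_line([*C,.12],v=.1); 
s=status.get_state(); print(s["time"],s["grip_width"],s["grip_force"],s["ft_force"])
a=shot("top","g2",110,190,80,60,400,300); b=shot("side","g2",215,120,80,60,400,300)
cv2.imwrite("pics/g2.png",np.hstack([a,b]))
E
```

```text
stop False
[0.53989535 0.34501424 0.00787447]
[0.53828055 0.34743169 0.0077053 ] 0.013132196877008211 41.134010553359985 [-1.04294544 -0.07011219  2.36730103]
5.8333 0.012847734094534654 40.846266746520996 [-0.10666405  0.22611244 -0.48874561]
```

View pics/g2.png

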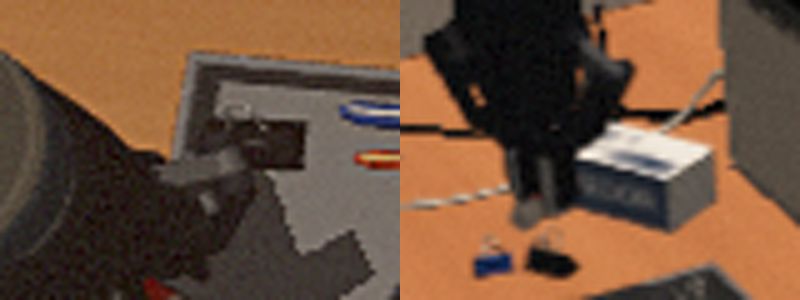

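Battery is lifted, white end visible in the side crop at (520,215). Carry it high over the stapler.

```bash
python3 - <<'E'
from h import *
p=status.get_state()["position"]; bot.servo_line([p[0],p[1],.27],v=.2)
B=np.array([.5612,-.2705]); d=np.array([-.334,.943]); T=B-.0021*d
bot.move_ptp([*T,.27],down(199.5))
bot.servo_line([*T,.09],v=.12)
bot.hold(.3)
s=status.get_state(); print(s["time"],s["position"],s["joint_pos"].round(2),s["grip_width"],s["grip_force"],s["ft_force"])
a=shot("top","c1",400,215,90,90,400,400); b=shot("side","c1",345,235,90,90,400,400)
cv2.imwrite("pics/c1.png",np.hstack([a,b]))
for n in("top","side"): print(n,[proj(n,[*(B+k*d),.094]).round(1) for k in(-.025,.025)], [proj(n,[*(B+k*d),.04]).round(1) for k in(-.0275,.0275)])
E
```

```text
11.0 [ 0.56197568 -0.27254432  0.09021401] [-0.59  0.45 -0.05  1.07 -0.   -2.5 ] 0.012979263891033085 40.84313929080963 [-0.12227942  0.78710894 -0.7416646 ]
top [array([468.3, 259.1]), array([444.5, 265.5])] [array([462. , 263.2]), array([437.1, 269.9])]
side [array([393.6, 296.7]), array([371.9, 285.7])] [array([392.7, 317.2]), array([369.7, 304.9])]
```

View pics/c1.png

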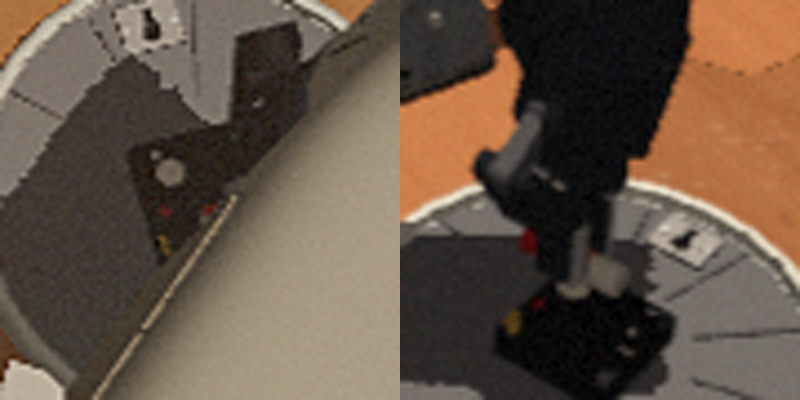

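Side crop: red end at (530,240) → px (374,289), white end at (610,270) → px (392,296), matching the predicted ends within a few px. Polarity is right. I'll descend to hover and check level and alignment closely.

```bash
python3 - <<'E'
from h import *
B=np.array([.5612,-.2705]); d=np.array([-.334,.943]); T=B-.0021*d
s=status.get_state(); e=T-s["position"][:2]; print("err",e)
print(bot.servo_line([*T,.056],v=.05,stop_force=5)); bot.hold(.5)
s=status.get_state(); print(s["time"],s["position"],s["eef_rot"],s["ft_force"])
a=shot("side","c2",355,275,56,56,560,560)
TB=np.array(s["position"][:2])+.0021*d; zc=s["position"][2]+.0038
# expected silhouette (ends, r=7.5mm) drawn as marks for comparison
def mk(P,col):
    u=(proj("side",P)-[355,275])*10+5; cv2.circle(a,tuple(int(k) for k in u),3,col,-1)
n=np.array([d[1],-d[0]])
for k,col in((.025,(0,255,0)),(-.025,(255,255,0))):
    for t in np.linspace(0,2*np.pi,8,endpoint=False): mk([*(TB+k*d+n*.0075*np.cos(t)),zc+.0075*np.sin(t)],col)
for k in(-.0275,.0275):
    for w in(-.0085,.0085): mk([*(B+k*d+n*w),.04],(255,0,255))
cv2.imwrite("pics/c2.png",a)
E
```

```text
err [-3.06883729e-05  2.73132403e-05]
False
12.4333 [ 0.56192469 -0.27249293  0.05607732] [ 8.16642006e-01 -5.77144548e-01  6.64026161e-05 -8.65712587e-06] [-0.66244783 -0.04858182 -0.5828486 ]
```

View pics/c2.png

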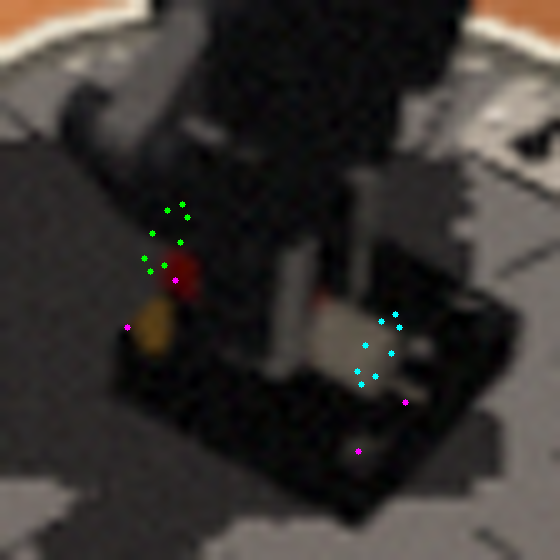

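White end matches the expectation (cyan); the red end (182,275) seems lower than expected (166,238), so possibly pitched or partly hidden. Enhanced look.

```bash
python3 - <<'E'
from h import *
m={n:np.mean([optics.snapshot(n)[:,:,::-1].astype(float) for _ in range(4)],0) for n in("side","top")}
for n in m: np.save(f"pics/m_{n}.npy",m[n])
g=lambda im:(255*np.clip(im/170,0,1)**.45).astype(np.uint8)
z=lambda im,x,y,w,h:cv2.resize(g(im[y:y+h,x:x+w]),(400,600),interpolation=cv2.INTER_CUBIC)
cv2.imwrite("pics/c3.png",np.hstack([z(m["side"],363,285,36,54),z(m["top"],424,240,36,54)]))
for n in m:
    b,gr,r=[m[n][...,i] for i in range(3)]; k=(r>2.2*gr)&(r>2.2*b)&(r>35); pts=np.argwhere(k)
    x0,y0,x1,y1=(365,290,392,312) if n=="side" else (424,240,460,290)
    pts=[(u,v,int(r[v,u])) for v,u in pts if x0<=u<x1 and y0<=v<y1]; print(n,pts)
E
```

```text
side [(np.int64(372), np.int64(300), 67), (np.int64(373), np.int64(300), 52), (np.int64(371), np.int64(301), 62), (np.int64(372), np.int64(301), 75), (np.int64(373), np.int64(301), 74), (np.int64(374), np.int64(301), 55), (np.int64(371), np.int64(302), 64), (np.int64(372), np.int64(302), 73), (np.int64(373), np.int64(302), 73), (np.int64(374), np.int64(302), 55), (np.int64(371), np.int64(303), 56), (np.int64(372), np.int64(303), 67), (np.int64(373), np.int64(303), 71), (np.int64(374), np.int64(303), 53), (np.int64(373), np.int64(304), 55), (np.int64(374), np.int64(304), 46)]
top [(np.int64(436), np.int64(261), 66), (np.int64(436), np.int64(262), 77), (np.int64(437), np.int64(262), 100), (np.int64(438), np.int64(262), 66), (np.int64(437), np.int64(263), 80), (np.int64(442), np.int64(264), 86), (np.int64(443), np.int64(264), 73)]
```

View pics/c3.png

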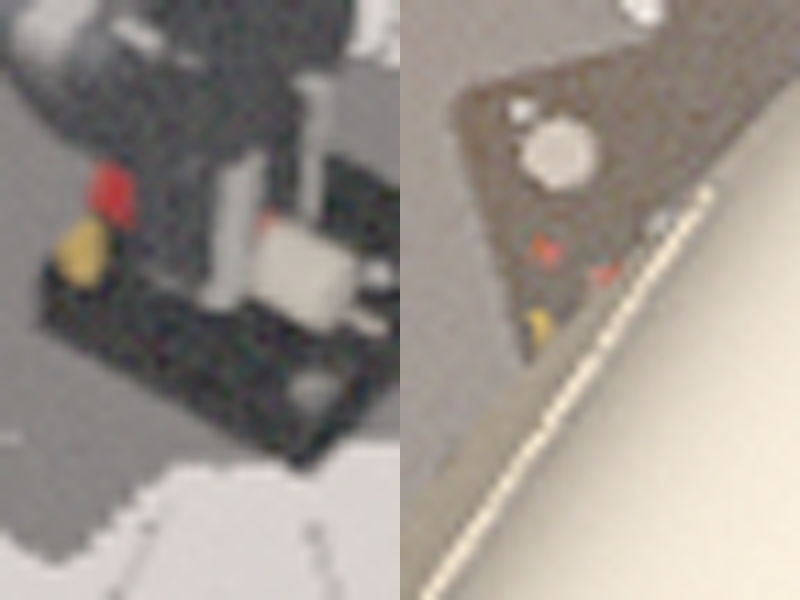

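Enhanced view: the lower edges of the red tip (125,228) and the white part (258,290)–(330,330) lie on one line whose slope fits a level cell. The tab and spring match the bay estimate in both views. Lower the last 2.3 mm and hand in.

```bash
python3 - <<'E'
from h import *
p=status.get_state()["position"]; print(bot.servo_line([.5619,-.27248,.0537],v=.02,stop_force=4)); bot.hold(.8)
s=status.get_state(); print(s["time"],s["position"],s["grip_width"],s["grip_force"],s["ft_force"])
print(job.finish_job())
E
```

```text
False
13.95 [ 0.56187932 -0.27246775  0.05369813] 0.01311938166788964 40.84390103816986 [ 0.28272081  0.13906231 -0.44139914]
the job is handed in; nothing more can be done
None
```

The job is handed in at 13.95 s: by my estimate the battery hovers about 1 cm above the bay, level and lined up, red nub end towards the brass tab, still gripped at 41 N. The wrist sensor registered no contact during the descent to the clock, though the gripper partly hid the red end in both cameras, so I judged level from the visible edges.

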